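Clamp two bisque beads for reaming

TASK

Two bisque beads need their holes reamed: stand one bead on its end in each of the two wells between the wooden jaws of the one-hand bar clamp, then close the clamp by pumping its trigger (do not push or pull the jaw or bar itself) until both beads are firmly held, gently enough not to crack them. Leave the mug, tile, rib and jar lid where they are. Finish still squeezing the trigger, so that the beads stay gripped between the jaws.

Things in the scene. Friction and masses are not known exactly. Their poses are not given: they have to be found in the camera images.
- clamp: One-hand bar clamp (black, orange grips) on its side, bolted to the plywood plank. Origin under the bar, on the plank top (18 mm over the table); x along the bar, z up; turned up to 0.3 rad from the world axes. In mm: housing x -30..28, y -18..48, 41 high; handle along y: x -26..-8, y -100..-18, height 8..36; trigger ahead (+x) of it; near wooden jaw, fixed: face at x 46, y 42..158, height 2..22.
- bar: Sliding steel bar (clamp y = 0, 20 mm wide, 7 thick, 22 mm over the plank, x -154 to 136) with the far jaw: black arm x 110..130, y -11..117, 36 high; wooden pad x 94..110, y 42..158, height 2..22, two vee notches facing the near jaw's. Numbers are for joint slide = 0; frame as the clamp's, shifted to its -x by joint slide.
- jaw_face (a point): Middle of the far, sliding jaw's inner face, 12 mm above the plank, at the clamp's y = 100.
- well_1 (a point): Well nearer to the bar: point on the plank below the near jaw's face, at its notch middle (clamp x 46, y 64); axes as the clamp's, +x across the gap. A well is the space between two facing cork-lined vee notches, 8 mm deep, 28 wide. Set a bead down about midway across the gap, within 8 mm of the notch middle in y; the closing jaw pushes it home. Gap between the faces = 48 mm minus joint slide.
- well_2 (a point): The other well, 72 mm further from the bar (clamp x 46, y 136); otherwise as well_1.
- handle (a point): On the handle's middle line at clamp (-17, -40), 22 mm above the plank; the handle is 18 mm thick in x here.
- trigger_pad (a point): On the orange trigger's middle line, 73 mm from its pivot (clamp (0, 33)); moves with it. The trigger is a straight lever 10 mm thick, height 11 to 33 mm over the plank, 123 mm long. At rest it leans 0.3 rad to +x, pad at clamp (22, -37); squeezed, it is parallel to the handle, pad at (0, -40), front face at x 5. Over handle and trigger here: 53 mm at rest, 31 squeezed.
- trigger (a joint): Trigger angle: 0 at rest, 0.30 rad fully squeezed towards the handle; a spring brings it back. With the jaw free it takes 2 to 3 N at the pad. Once the jaws bear on the beads it stops short of 0.30 under a gentle squeeze (up to 25 N), and each bead then gets about as much as the force at the pad: 15 N gives some 13 to 17 N per bead, 25 N about 24; 40 N or more may crack them.
- slide (a joint): Travel of bar and far jaw towards the near jaw, m: 0 widest (gap 48 mm), 0.002 to 0.010 at the start, about 0.034 when both beads are gripped. A full trigger stroke draws the bar in by 7.6 mm, one ratchet tooth (the first often less); it stays when the trigger is let back. If a gentle squeeze brings the trigger to 0.30 rad, the beads are not firmly held yet: let it return fully and squeeze again.
- bead_a: Pinkish bisque bead, a short barrel 26 mm in diameter, 26 mm high, with a 9 mm hole along its axis, 22 g, standing on its end on the plank; origin at the centre of its underside, z along the hole. It cracks if a jaw presses it with more than 40 N. Either bead may go in either well.
- bead_b: The second bead, the same.
- mug: Speckled bisque mug, 80 mm in diameter, 92 mm high, handle at its +y; origin at the centre of its foot. Leave alone.
- tile: Celadon-green test tile 75 x 75 x 8 mm lying flat; origin at the centre of its underside. Leave alone.
- rib: Grey-stained wooden rib tool, flat, 117 x 34 x 6 mm; leave alone.
- jar_lid: Blue plastic jar lid, 74 mm in diameter, 14 mm high, lying flat; leave alone.
- lever: The orange trigger lever itself (see trigger_pad), the part that fingers press; its frame has its origin on the pivot, 22 mm over the plank.

How it is judged (in metres and radians):
On the way, in this order (a step that is already met when the one before it is completed fails the run):
1. one bead stands, let go, in each well between the jaws (((x of bead_a in the frame of well_1 between 0.006 and 0.042 m and y of bead_a in the frame of well_1 between -0.011 and 0.011 m and x of bead_b in the frame of well_2 between 0.006 and 0.042 m and y of bead_b in the frame of well_2 between -0.011 and 0.011 m) or (x of bead_a in the frame of well_2 between 0.006 and 0.042 m and y of bead_a in the frame of well_2 between -0.011 and 0.011 m and x of bead_b in the frame of well_1 between 0.006 and 0.042 m and y of bead_b in the frame of well_1 between -0.011 and 0.011 m)) and angle between each of bead_a, bead_b's own z axis and vertical below 0.2 rad and height (world z) of each of bead_a, bead_b below 0.024 m and contact force between the fingers and bead_a below 0.2 N and contact force between the fingers and bead_b below 0.2 N), for 0.2 s.
2. the jaws press both beads (contact force between bar and bead_a above 3 N and contact force between bar and bead_b above 3 N), for 0.1 s.
At the end, for the whole second after the job is handed in: Both beads stand upright on the plank, one in each well (within 6 mm of the notch middle), at rest, each pressed by the sliding jaw with more than 3 N; the robot touches no bead and still presses the trigger with more than 2 N (all of step 2 and ((x of bead_a in the frame of well_1 between 0.002 and 0.014 m and y of bead_a in the frame of well_1 between -0.006 and 0.006 m and x of bead_b in the frame of well_2 between 0.002 and 0.014 m and y of bead_b in the frame of well_2 between -0.006 and 0.006 m) or (x of bead_a in the frame of well_2 between 0.002 and 0.014 m and y of bead_a in the frame of well_2 between -0.006 and 0.006 m and x of bead_b in the frame of well_1 between 0.002 and 0.014 m and y of bead_b in the frame of well_1 between -0.006 and 0.006 m)) and angle between each of bead_a, bead_b's own z axis and vertical below 0.2 rad and height (world z) of each of bead_a, bead_b below 0.024 m and contact force between the fingers and bead_a below 0.2 N and contact force between the fingers and bead_b below 0.2 N and contact force between any of the fingers, the arm and lever above 2 N and linear speed of each of bead_a, bead_b below 0.02 m/s); the arm keeps its last pose, push and grip.
It fails at once if a bead is cracked: the sliding jaw presses it with more than 40 N (contact force between bar and bead_a above 40 N or contact force between bar and bead_b above 40 N).
It fails at once if the robot pushes or pulls the sliding jaw or bar itself with more than 8 N (contact force between any of the fingers, the arm and bar above 8 N).
It fails at once if mug, tile, rib or jar lid is moved by more than 20 mm or the mug is tipped (distance of any of mug, tile, rib, jar_lid from where it was at the start of the episode above 0.02 m or angle between mug's own z axis and vertical above 0.4 rad).
It also fails if it takes over 72 s, if anything falls off the work surface, if the arm or the gripper's body presses on something with over 40 N, if the wrist force passes 120 N, or if a joint passes its speed limit or range.

ROBOT

A 6-joint arm with a two-finger parallel gripper is mounted at the origin on the work surface. World frame = base frame: x ahead of the robot, y to its left, z up, the work surface at z = 0. Lengths are in mm, angles in rad, forces in N, time in s.
With the tool pointing down it reaches from about 350 to 975 mm from the base axis. Payload 7.1 kg.
Tool frame: the origin (TCP) lies midway between the tips of the shut fingers; the grasp point (between the pads) lies ctrl.grip_point_offset behind it (ctrl.grip_point_offset is the distance from the TCP to the grasp point, in mm); z points along the fingers, y is the line along which they close (so a half turn about z gives the same grasp; the last joint's range is limited). The gripper opens to 88 mm and grips with 3 to 60 N. Pads are 20 mm wide; open, the fingers measure 115 mm over their backs; the gripper's body (75 mm by 178 mm) begins 61 mm behind the grasp point.
Start: joints at [-0.019, 0.423, 1.63, -0, 1.089, -0.019], TCP at [624.984, 0.026, 222.675] pointing down, gripper open.
Joint ranges: [-3, 3], [-0.9, 2.11], [0.09, 2.58], [-1.31, 4.45], [0.11, 2.69], [-2.54, 2.54]. Speed limits (rad/s): [2.39, 2.39, 3.01, 3.14, 3.14, 3.14].

INTERFACE

Orientations are given as a rotation vector (axis times angle).
In Python, from workcell import ctrl, get_image, close_job, finder gives the robot as it stands.
- The arm moves only by the tool servo_tool, never from a script. Its argument "deltas" is a list of rows, each a list of 2 entries, a list of its own where there are three numbers: the shift along the tool's x, y, z in mm, then the turn, a rotation vector about the tool's x, y, z in rad. A call has 1 to 5 rows; each row is the pose to reach, as a shift and turn from the pose commanded when the call began, along the tool's axes at that moment; what a row does not reach only later rows make up. A row lasts 1/12 s, in which the tool goes at most 41.7 mm and 7.16 degrees, less where a joint would pass 70% of its speed; a pose out of reach is approached as far as the arm can. A call with a gripper value outside its range is refused whole. "grip" is the closure, from -1 (fully open) to 1 (shut), so that 0 is half open, set as the call begins (left out, the last holds). The fingers move at their own pace and stop on an object; the grip force is fixed at half the most. Time passes only in rows, so rows that repeat a pose let the fingers close. It gives the time, the measured TCP pose, the force, the opening and the grip force at its end, in the units of the state.
- ctrl.get_obs(): the state, without advancing time (a new reading comes with each control period).
- get_image(name): name is "scene" or "side" or "wrist"; returns a dict with "frame" (384x512x3 uint8, blue, green, red), "depth" (384x512 float32, mm along the optical axis (not along the pixel's ray), 0 where there is no reading), "K" (3x3 intrinsics, pixels), "dist" ([k1, k2, p1, p2, k3] as OpenCV has them; the pictures are not rectified), "pose" (4x4, takes a point from camera to world coordinates). Camera axes: x right, y down, z forward; pixel columns grow to the right and rows downward; lengths in mm; the calibration is good to about 2 mm. A picture is of the moment at which its call begins.
- close_job(): hands the job in; it is judged then, once.
Trained networks look in a picture, given as the dict that the camera call returned (one of the last four; its "shot" number tells which), for a name from the list of things; names that differ only in an ending like _2 or _b are one class to them, and where a whole thing is asked for, a point or a joint stands for the part that bears it (a point fixed in the world has none). Each returns a list of dicts, best first, with "score" (0 to 1); they miss things now and then, are a little off and sometimes report something else, mostly with a low value. They report only what shows in the picture. A call takes as long as a camera call.
- finder.search_frame(query, picture): "rect" ([centre column, centre row, width, height] as shares, 0 to 1, of the picture: columns of its width, rows of its height, round what is visible of it).
- finder.silhouettes(query, picture): "mask" (384x512 bool, what is visible of it) and "rect" ([centre column, centre row, width, height] as shares, 0 to 1, of the picture: columns of its width, rows of its height, round what is visible of it).
The state is a dict: "t": time; "qpos": joint angles; "qvel": joint speeds; "joint_torque": joint torques, N m; "ee_pos": TCP position; "orientation": TCP orientation; "ft_force": force on the tool from outside, world axes, zero at the start; "moment": the same for the moment, N m; "width": finger opening in mm; "grasp_force": force on a finger pad.
Only numpy, scipy, OpenCV 4.12 (cv2) and the standard library are available. Lean on these libraries where they do the work, as an engineer would, in place of code of your own. Each camera call takes 0.05 s, during which the arm holds its last target. There are 200 camera calls.

## Working session

There is one attempt and no reset: what is moved stays moved. The work goes in short steps, Python scripts to look and compute and a tool call to move; the robot and the scene stay as the last step left them, time stands still between calls to the robot, and variables do not carry over. Pictures are saved under pics/ and viewed, at most 10 in all, crops included, and the job is handed in when it is done.

Besides the shell and the picture viewer there is one more tool, called as name(argument=value, ...) on one line, values as JSON. servo_tool: Moves the arm, as the interface text tells. Its arguments: {"type":"object","properties":{"deltas":{"type":"array","items":{"type":"array"}},"grip":{"type":"number"}},"required":["deltas"]}

```bash
mkdir -p pics
cat > h.py <<'E'
import numpy as np, cv2
from workcell import ctrl,get_image,close_job,finder
def pts(im,mask):
    v,u=np.nonzero(mask&(im["depth"]>0)); z=im["depth"][v,u]
    n=cv2.undistortPoints(np.c_[u,v].astype(float).reshape(-1,1,2),im["K"],np.array(im["dist"],float)).reshape(-1,2)
    P=np.c_[n*z[:,None],z]; T=np.array(im["pose"]); return P@T[:3,:3].T+T[:3,3]
E
python3 - <<'E'
from h import *
print(ctrl.get_obs(),ctrl.grip_point_offset)
a=get_image("scene");b=get_image("side")
for n,i in(("scene",a),("side",b)):
    cv2.imwrite(f"pics/{n}0.png",i["frame"])
    for q in["bead_a","clamp","bar","lever","mug"]:
        for d in finder.silhouettes(q,i):
            if d["score"]<.3: continue
            p=pts(i,d["mask"]); print(n,q,round(d["score"],2),np.round(d["rect"],3),len(p),np.median(p,0).round(),p.min(0).round(),p.max(0).round())
E
```

```text
{'t': 0.0, 'qpos': array([-1.90368409e-02,  4.23846499e-01,  1.63070960e+00, -3.71046535e-06,
        1.08856844e+00, -1.90216074e-02]), 'qvel': array([-4.47439122e-04,  1.09301367e-03,  6.59960099e-05, -2.55810485e-04,
       -1.11365544e-03,  2.28489001e-03]), 'joint_torque': array([ 1.28069914e-03, -5.44622147e+01, -2.73670936e+01,  6.42951974e-02,
        2.27214623e-02, -1.51321510e-04]), 'ee_pos': array([6.24437803e+02, 1.23792367e-02, 2.21890454e+02]), 'orientation': array([-2.22067739e+00, -2.22064739e+00,  1.67194528e-03]), 'ft_force': array([-0.37787813, -0.34533967,  0.16706417]), 'moment': array([ 0.02649233, -0.00659825, -0.03242382]), 'grasp_force': 0.0, 'width': 88.00000245126493} 18.700000000000003
scene bead_a 0.58 [0.678 0.581 0.019 0.035] 86 [453. 267.  41.] [439. 251.  24.] [461. 276.  47.]
scene bead_a 0.47 [0.608 0.631 0.02  0.032] 78 [567. 247.  42.] [553. 235.  28.] [575. 256.  48.]
scene bead_a 0.43 [0.419 0.406 0.036 0.017] 109 [ 587. -167.   43.] [ 569. -194.   29.] [ 603. -138.   54.]
scene clamp 0.78 [0.464 0.446 0.127 0.215] 2142 [567. -76.  43.] [ 384. 
[... 450 characters left out ...]
[0.445 0.44  0.01  0.024] 47 [562. 233.  36.] [553. 225.  20.] [573. 247.  45.]
side clamp 0.89 [0.465 0.598 0.199 0.164] 2093 [ 553. -112.   44.] [ 387. -226.   11.] [669.  63.  62.]
side clamp 0.31 [0.513 0.635 0.035 0.051] 217 [ 583. -170.   42.] [ 558. -204.   14.] [ 614. -110.   53.]
side bar 0.96 [0.469 0.578 0.201 0.167] 1070 [615. -95.  41.] [ 386. -167.   11.] [675.  66.  58.]
side bar 0.5 [0.465 0.601 0.195 0.164] 2140 [ 554. -111.   44.] [ 388. -226.   13.] [676.  58.  62.]
side lever 0.52 [0.517 0.64  0.035 0.042] 152 [ 580. -172.   44.] [ 560. -204.   30.] [ 600. -136.   53.]
side mug 0.68 [0.523 0.806 0.105 0.138] 1877 [ 517. -432.   76.] [ 477. -463.   17.] [ 573. -367.  113.]
```

View pictures.

Run:
```python
import cv2
a=cv2.imread("pics/scene0.png");b=cv2.imread("pics/side0.png")
cv2.imwrite("pics/sc.png",cv2.resize(a[60:280,140:410],None,fx=2.9,fy=2.7))
```

```text
(no output)
```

View pics/sc.png

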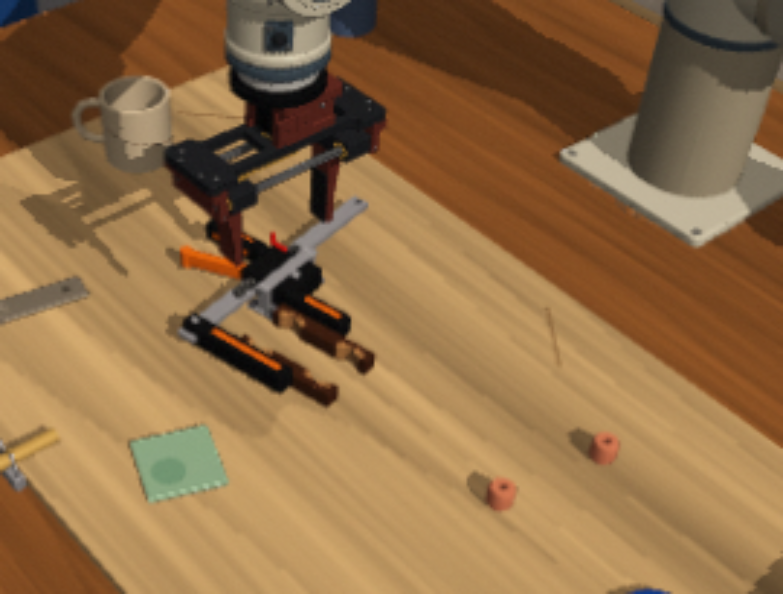

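View pics/side0.png

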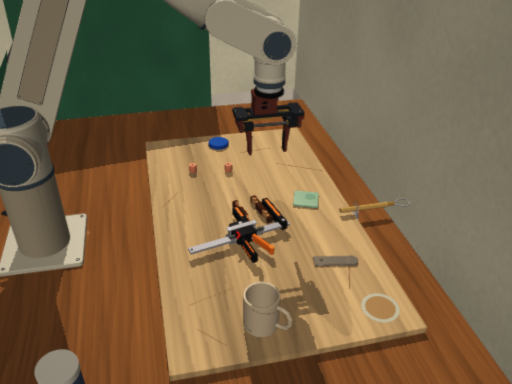

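Run:
```python
from h import *
i=get_image("wrist"); cv2.imwrite("pics/w0.png",i["frame"]); print(np.array(i["pose"]).round(3))
for q in["clamp","bar","lever"]:
    for d in finder.silhouettes(q,i):
        if d["score"]<.3: continue
        p=pts(i,d["mask"]); print(q,round(d["score"],2),np.round(d["rect"],3),len(p),np.median(p,0).round(),p.min(0).round(),p.max(0).round())
```

```text
[[ 1.00000e+00  1.00000e-03 -2.00000e-03  6.24517e+02]
 [ 1.00000e-03 -9.70000e-01 -2.45000e-01  6.63740e+01]
 [-2.00000e-03  2.45000e-01 -9.70000e-01  3.83895e+02]
 [ 0.00000e+00  0.00000e+00  0.00000e+00  1.00000e+00]]
clamp 0.79 [0.463 0.625 0.251 0.592] 10465 [572. -54.  48.] [ 517. -241.   15.] [671.  59. 319.]
bar 0.71 [0.508 0.527 0.164 0.403] 4445 [627. -37.  43.] [ 569. -129.   15.] [670.  59.  58.]
bar 0.62 [0.691 0.901 0.162 0.028] 663 [ 730. -233.   22.] [ 695. -240.   16.] [ 799. -220.   25.]
lever 0.65 [0.455 0.858 0.047 0.066] 320 [ 591. -183.   49.] [ 577. -213.   17.] [ 600. -165.   52.]
```

View pics/w0.png

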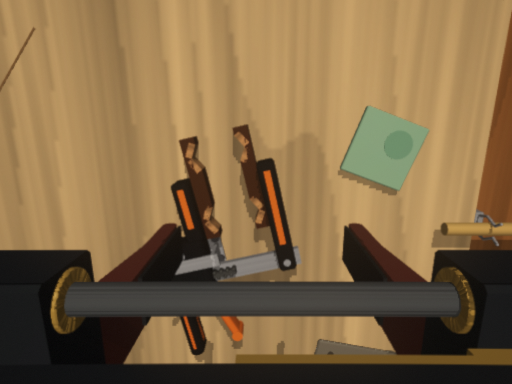

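```bash
cat > fit.py <<'E'
from h import *
from scipy.optimize import differential_evolution
# xmin xmax ymin ymax ztop in clamp frame; s=1 moves with the slide
i=get_image("wrist"); p=pts(i,np.ones(i["depth"].shape,bool))
p=p[(p[:,0]>500)&(p[:,0]<720)&(p[:,1]>-110)&(p[:,1]<110)&(p[:,2]<75)]
print(len(p),"plank z",np.median(p[p[:,2]<26][:,2]))
def model(q,s):
    x,y=q.T; h=np.full(len(q),18.)
    def box(a,b,c,d,z): 
        m=(x>a)&(x<b)&(y>c)&(y<d); h[m]=np.maximum(h[m],z)
    box(-154-s,136-s,-10,10,47); box(-30,28,-18,48,59); box(30,46,42,158,40)
    box(94-s,110-s,42,158,40); box(110-s,130-s,-11,117,54)
    for c in(64,136):
        for f,sg in((46,1),(94-s,-1)):
            dep=(f-x)*sg; h[(dep>=0)&(dep<8)&(abs(y-c)<14*(1-dep/8))]=18
    return h
def loc(v): 
    c,s=np.cos(v[2]),np.sin(v[2]); return (p[:,:2]-v[:2])@np.array([[c,-s],[s,c]])
def cost(v):
    q=loc(v); e=np.minimum(abs(model(q,v[3])-p[:,2]),10.)
    m=(q[:,0]>32)|(q[:,1]>60)   # leave out what the box model lacks
    return e[m].sum()/m.sum()
r=differential_evolution(cost,[(520,600),(-130,-50),(0,.35),(0,12)],seed=1,maxiter=150,popsize=15,tol=1e-6)
print(r.x.round(3),r.fun)
E
python3 - <<'E'
from fit import *
x,y,t,s=r.x
def W(a,b): return x+a*np.cos(t)-b*np.sin(t), y+a*np.sin(t)+b*np.cos(t)
im=i["frame"].copy(); T=np.linalg.inv(np.array(i["pose"]))
def poly(c,z,col):
    P=np.array([[*W(*k),z] for k in c])@T[:3,:3].T+T[:3,3]
    u=cv2.projectPoints(P,np.zeros(3),np.zeros(3),i["K"],np.array(i["dist"],float))[0]
    cv2.polylines(im,[np.round(u*2).astype(int)//1],1,col) if 0 else L.append((u,col))
L=[]
R=lambda a,b,c,d:[(a,c),(b,c),(b,d),(a,d)]
poly(R(30,46,42,158),40,(255,255,0));poly(R(94-s,110-s,42,158),40,(255,255,0));poly(R(110-s,130-s,-11,117),54,(0,255,0));poly(R(-26,-8,-100,-18),54,(0,255,0));poly(R(-30-0,136-s,-10,10),47,(0,0,255))
for c in(64,136): poly([(46,c-14),(38,c),(46,c+14)],40,(255,0,255))
im=cv2.resize(im[110:370,130:350],None,fx=2.3,fy=2.3)
for u,col in L: cv2.polylines(im,[np.round((u-[130,110])*2.3).astype(np.int32)],1,col)
cv2.imwrite("pics/ov.png",im)
for n,a in(("well1",(70-s/2,64)),("well2",(70-s/2,136)),("hand",(-17,-40)),("centre",(-10.5,-40))): print(n,np.round(W(*a),1))
E
```

```text
35826 plank z 17.065890119973176
[ 5.39565e+02 -1.18267e+02  2.22000e-01  4.75800e+00] 1.725186997780273
well1 [591.5 -41. ]
well2 [575.6  29.3]
hand [ 531.8 -161. ]
centre [ 538.1 -159.6]
```

View pics/ov.png

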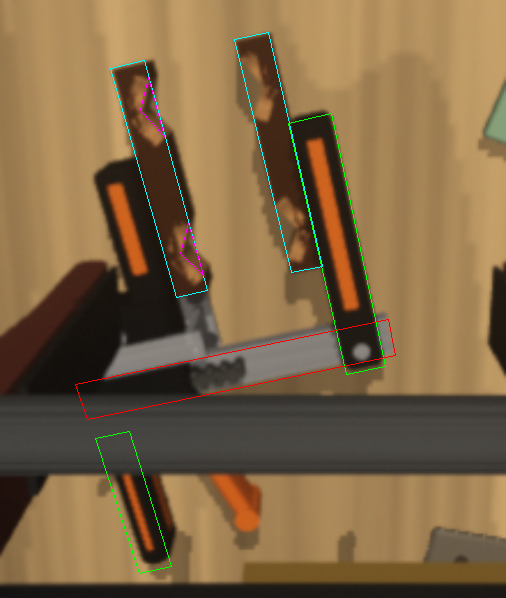

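```bash
sed -i 's/def model(q,s)/def model(q,s,w,zb)/; s/-10,10,47)/-10,10,zb)/; s/box(30,46,42/box(46-w,46,42/; s/model(q,v\[3\])/model(q,*v[3:])/; s/(0,12)\]/(0,12),(12,24),(40,48)]/; s/(520,600)/(525,565)/' fit.py
sed -i 's/m=(q\[:,0\]>32)|(q\[:,1\]>60).*/m=(q[:,0]>46-v[4]-1)/' fit.py
cat > ov.py <<'E'
from fit import *
x,y,t,s=r.x[:4]
def W(a,b): return x+a*np.cos(t)-b*np.sin(t), y+a*np.sin(t)+b*np.cos(t)
im=i["frame"].copy(); T=np.linalg.inv(np.array(i["pose"]))
L=[]
def poly(c,z,col):
    P=np.array([[*W(*k),z] for k in c])@T[:3,:3].T+T[:3,3]
    L.append((cv2.projectPoints(P,np.zeros(3),np.zeros(3),i["K"],np.array(i["dist"],float))[0],col))
R=lambda a,b,c,d:[(a,c),(b,c),(b,d),(a,d)]
poly(R(30,46,42,158),40,(255,255,0));poly(R(94-s,110-s,42,158),40,(255,255,0));poly(R(110-s,130-s,-11,117),54,(0,255,0));poly(R(-26,-8,-100,-18),54,(0,255,0));poly(R(-30-0,136-s,-10,10),r.x[5],(0,0,255))
for c in(64,136): poly([(46,c-14),(38,c),(46,c+14)],40,(255,0,255))
im=cv2.resize(im[110:370,130:350],None,fx=2.3,fy=2.3)
for u,col in L: cv2.polylines(im,[np.round((u-[130,110])*2.3).astype(np.int32)],1,col)
cv2.imwrite("pics/ov2.png",im)
for n,a in(("well1",(70-s/2,64)),("well2",(70-s/2,136)),("hand",(-17,-40)),("centre",(-10.5,-40))): print(n,np.round(W(*a),1))
E
python3 ov.py
```

```text
35844 plank z 17.052412569628245
[ 5.39928e+02 -1.18127e+02  2.23000e-01  4.96800e+00  1.22570e+01
  4.24670e+01] 1.4839244878840785
well1 [591.6 -40.8]
well2 [575.7  29.4]
hand [ 532.2 -160.9]
centre [ 538.5 -159.5]
```

View pics/ov2.png

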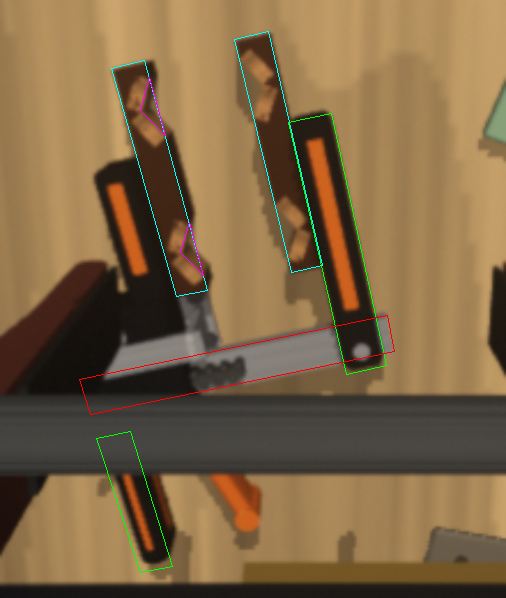

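servo_tool(deltas=[[[30,-14,0],[0,0,0]],[[60,-28,0],[0,0,0]],[[90,-42,0],[0,0,0]],[[120,-56,0],[0,0,0]],[[150,-70,0],[0,0,0]]])

```text
t: 1.32
ee_pos: [554.2, 151.2, 222.8]
orientation: [2.222, 2.221, 0.0]
ft_force: [0.2, 0.7, 1.5]
width: 87.9
grasp_force: 0.0
```

servo_tool(deltas=[[[30,-14,0],[0,0,0]],[[60,-28,0],[0,0,0]],[[90,-42,0],[0,0,0]],[[110,-50,0],[0,0,0]],[[110,-50,0],[0,0,0]]])

```text
t: 1.73
ee_pos: [503.5, 263.2, 222.8]
orientation: [-2.217, -2.225, -0.001]
ft_force: [-0.3, 0.8, -0.1]
width: 88.0
grasp_force: 0.0
```

```bash
cat > beads.py <<'E'
from h import *
def beads(i):
    out=[]
    for d in finder.silhouettes("bead_a",i):
        if d["score"]<.3: continue
        p=pts(i,d["mask"]); q=p[(p[:,2]>40)&(p[:,2]<48)]
        if len(q)<20: continue
        c,rad=cv2.minEnclosingCircle(q[:,:2].astype(np.float32))
        out.append((round(d["score"],2),len(q),np.round(c,1),round(rad,1),((q.min(0)+q.max(0))/2).round(1),p[:,2].max().round(1)))
    return out
E
python3 - <<'E'
from beads import *
o=ctrl.get_obs(); print(o["ee_pos"],o["orientation"])
i=get_image("wrist"); print(*beads(i),sep="\n")
E
```

```text
[503.51043732 263.24750004 222.83312265] [-2.21703438e+00 -2.22480040e+00 -1.05304761e-03]
(0.89, 326, array([444.9, 264.5]), 12.3, array([445.1, 264.6,  42.4]), np.float64(44.8))
(0.68, 304, array([560.2, 244.7]), 12.2, array([560.2, 244.7,  42.5]), np.float64(45.0))
```

servo_tool(deltas=[[[1,-12,0],[0,0,0.12]],[[2,-24,0],[0,0,0.24]],[[3,-36,0],[0,0,0.36]],[[4,-48,0],[0,0,0.48]],[[4.5,-60,0],[0,0,0.6]]])

```text
t: 2.25
ee_pos: [445.2, 263.2, 222.7]
orientation: [2.784, 1.455, 0.0]
ft_force: [0.1, 0.5, 0.6]
width: 87.8
grasp_force: 0.0
```

servo_tool(deltas=[[[0,0,10],[0,0,0.12]],[[0,0,20],[0,0,0.24]],[[0,0,40],[0,0,0.36]],[[0,0,60],[0,0,0.48]],[[0,0,80],[0,0,0.6]]])

```text
t: 2.67
ee_pos: [446.0, 263.3, 142.2]
orientation: [-3.09, -0.567, -0.002]
ft_force: [-0.6, -0.1, -0.1]
width: 87.9
grasp_force: 0.0
```

servo_tool(deltas=[[[0,0,20],[0,0,0.1]],[[0,0,50],[0,0,0.147]],[[0,0,60],[0,0,0.147]],[[0,0,60],[0,0,0.147]]])

```text
t: 3.0
ee_pos: [443.9, 262.6, 80.5]
orientation: [3.12, 0.351, -0.007]
ft_force: [0.0, -0.3, -0.0]
width: 87.3
grasp_force: 0.0
```

Run:
```python
from beads import *
from scipy.spatial.transform import Rotation as Ro
o=ctrl.get_obs(); print(o["ee_pos"],Ro.from_rotvec(o["orientation"]).as_matrix().round(3),o["qpos"])
i=get_image("wrist"); print(*beads(i),sep="\n")
```

```text
[443.89199422 262.55954356  80.46389517] [[ 0.975  0.222 -0.004]
 [ 0.222 -0.975 -0.003]
 [-0.005  0.002 -1.   ]] [ 5.11155318e-01  4.86070294e-01  1.95306438e+00 -2.29725585e-04
  7.07626719e-01  1.85810868e+00]
(0.73, 873, array([445.4, 263.8]), 12.3, array([445.4, 263.7,  42.5]), np.float64(44.9))
(0.63, 1334, array([559.7, 244.1]), 12.5, array([560. , 244.1,  42.5]), np.float64(45.0))
```

servo_tool(deltas=[[[1,0,20],[0,0,0]],[[1,0,40],[0,0,0]],[[1,0,55],[0,0,0]],[[1,0,60],[0,0,0]],[[1,0,60],[0,0,0]]])

```text
t: 3.52
ee_pos: [446.3, 264.7, 23.0]
orientation: [3.122, 0.352, 0.0]
ft_force: [-0.2, 0.5, 0.4]
width: 87.6
grasp_force: 0.0
```

servo_tool(deltas=[[[0,0,0],[0,0,0]],[[0,0,0],[0,0,0]],[[0,0,0],[0,0,0]],[[0,0,0],[0,0,0]],[[0,0,0],[0,0,0]]], grip=1)

```text
t: 3.93
ee_pos: [446.3, 264.9, 23.3]
orientation: [-3.122, -0.351, -0.002]
ft_force: [0.0, 0.9, -0.4]
width: 58.0
grasp_force: 0.0
```

servo_tool(deltas=[[[0,0,0],[0,0,0]],[[0,0,0],[0,0,0]],[[0,0,0],[0,0,0]]])

```text
t: 4.18
ee_pos: [445.9, 264.7, 22.7]
orientation: [3.122, 0.351, -0.0]
ft_force: [-0.3, -0.3, 0.4]
width: 37.7
grasp_force: 0.0
```

servo_tool(deltas=[[[0,0,0],[0,0,0]],[[0,0,0],[0,0,0]],[[0,0,0],[0,0,0]],[[0,0,0],[0,0,0]]])

```text
t: 4.52
ee_pos: [445.9, 264.7, 22.6]
orientation: [3.122, 0.351, -0.0]
ft_force: [-0.2, 0.8, -0.6]
width: 25.1
grasp_force: 30.0
```

servo_tool(deltas=[[[0,0,-10],[0,0,0]],[[0,0,-30],[0,0,0]],[[0,0,-55],[0,0,0]],[[0,0,-80],[0,0,0]],[[0,0,-80],[0,0,0]]])

```text
t: 4.93
ee_pos: [448.4, 266.2, 107.3]
orientation: [-3.119, -0.35, -0.01]
ft_force: [0.8, 0.1, -0.1]
width: 25.4
grasp_force: 30.0
```

servo_tool(deltas=[[[5,25,0],[0,0,0]],[[13,60,0],[0,0,0]],[[21,95,0],[0,0,0]],[[29,130,0],[0,0,0]],[[37,165,0],[0,0,0]]])

```text
t: 5.35
ee_pos: [518.8, 110.6, 102.7]
orientation: [-3.122, -0.352, 0.0]
ft_force: [0.6, 0.1, -1.1]
width: 25.3
grasp_force: 30.0
```

servo_tool(deltas=[[[8,35,0],[0,0,0]],[[16,70,0],[0,0,0]],[[24,105,0],[0,0,0]],[[32,140,0],[0,0,0]],[[37,165,0],[0,0,0]]])

```text
t: 5.77
ee_pos: [592.4, -43.3, 102.7]
orientation: [3.122, 0.349, 0.001]
ft_force: [0.3, 0.3, -0.1]
width: 25.4
grasp_force: 30.0
```

servo_tool(deltas=[[[0,0,0],[0,0,0]],[[0,0,0],[0,0,0]]])

```text
t: 5.93
ee_pos: [591.3, -41.8, 102.3]
orientation: [-3.122, -0.347, 0.001]
ft_force: [-0.3, 0.0, -1.1]
width: 25.3
grasp_force: 30.0
```

```bash
sed -i 's#pics/ov2#pics/ov3#; s#im\[110:370,130:350\],None,fx=2.3,fy=2.3#im,None,fx=1.5,fy=1.5#; s#(u-\[130,110\])\*2.3#u*1.5#' ov.py; python3 ov.py
```

```text
69206 plank z 17.219389459677387
[ 5.39355e+02 -1.18731e+02  2.20000e-01  4.70300e+00  1.85100e+01
  4.25850e+01] 1.199281289165706
well1 [591.4 -41.5]
well2 [575.6  28.8]
hand [ 531.5 -161.5]
centre [ 537.9 -160.1]
```

View pics/ov3.png

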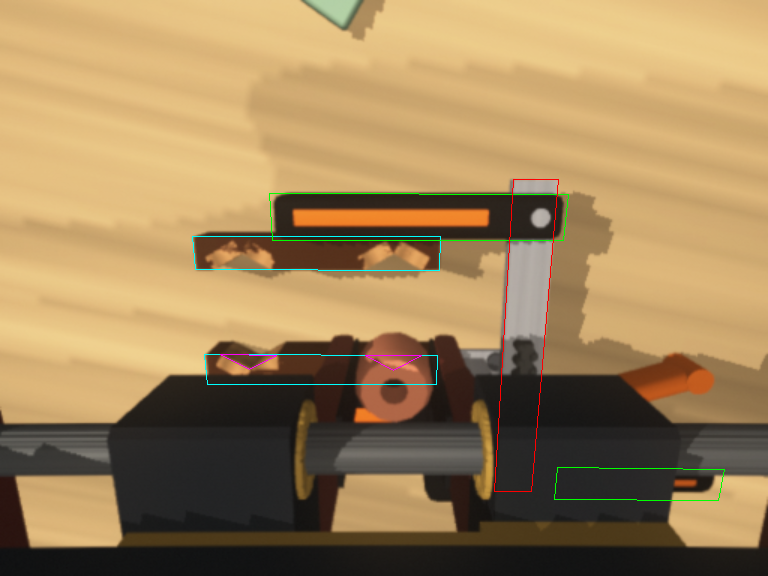

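servo_tool(deltas=[[[0,0,15],[0,0,0]],[[0,0,35],[0,0,0]],[[0,0,55],[0,0,0]],[[0,0,70],[0,0,0]],[[0,0,75],[0,0,0]]])

```text
t: 6.4
ee_pos: [588.9, -38.9, 25.4]
orientation: [-3.121, -0.354, 0.007]
ft_force: [-0.8, 0.1, -0.2]
width: 25.4
grasp_force: 30.0
```

servo_tool(deltas=[[[0,0,2],[0,0,0]],[[0,0,4],[0,0,0]],[[0,0,4.5],[0,0,0]],[[0,0,4.5],[0,0,0]]])

```text
t: 6.73
ee_pos: [591.9, -40.4, 24.0]
orientation: [3.122, 0.351, 0.002]
ft_force: [-0.1, 0.5, -0.1]
width: 25.4
grasp_force: 30.0
```

servo_tool(deltas=[[[0,0,0],[0,0,0]],[[0,0,0],[0,0,0]],[[0,0,0],[0,0,0]],[[0,0,0],[0,0,0]]], grip=0.1)

```text
t: 7.07
ee_pos: [591.6, -40.7, 23.5]
orientation: [3.122, 0.351, 0.001]
ft_force: [-0.1, 0.7, 0.3]
width: 39.3
grasp_force: 0.0
```

servo_tool(deltas=[[[0,0,-10],[0,0,0]],[[0,0,-30],[0,0,0]],[[0,0,-55],[0,0,0]],[[0,0,-80],[0,0,0]],[[0,0,-80],[0,0,0]]])

```text
t: 7.48
ee_pos: [594.5, -40.9, 108.4]
orientation: [3.12, 0.351, 0.012]
ft_force: [1.2, 0.1, -0.3]
width: 39.7
grasp_force: 0.0
```

servo_tool(deltas=[[[3,-25,0],[0,0,0]],[[7,-60,0],[0,0,0]],[[11,-95,0],[0,0,0]],[[15,-130,0],[0,0,0]],[[19,-165,0],[0,0,0]]], grip=-0.5)

```text
t: 7.9
ee_pos: [572.8, 125.8, 103.4]
orientation: [3.122, 0.35, 0.0]
ft_force: [0.2, -0.5, 0.5]
width: 65.1
grasp_force: 0.0
```

servo_tool(deltas=[[[4,-35,0],[0,0,0]],[[8,-70,0],[0,0,0]],[[12,-105,0],[0,0,0]],[[13.5,-120,0],[0,0,0]],[[13.5,-120,0],[0,0,0]]])

```text
t: 8.32
ee_pos: [559.3, 247.5, 103.3]
orientation: [-3.121, -0.357, -0.001]
ft_force: [0.6, -0.5, -0.5]
width: 65.9
grasp_force: 0.0
```

Run:
```python
from beads import *
i=get_image("wrist"); print(*beads(i),sep="\n"); print(ctrl.get_obs()["ee_pos"])
i=get_image("scene");print(*beads(i),sep="\n")
```

```text
(0.58, 698, array([561. , 243.8]), 12.3, array([560.8, 243.5,  42.5]), np.float64(45.0))
[559.47034002 244.27912155 103.03976839]
(0.56, 39, array([601.6, -33.8]), 19.9, array([598.9, -35. ,  42.7]), np.float64(45.4))
(0.41, 52, array([564.2, 243.9]), 12.8, array([564.9, 244. ,  43.9]), np.float64(47.6))
```

servo_tool(deltas=[[[1,0,20],[0,0,0]],[[1,0,45],[0,0,0]],[[1,0,70],[0,0,0]],[[1,0,80.5],[0,0,0]],[[1,0,80.5],[0,0,0]]])

```text
t: 8.93
ee_pos: [559.1, 242.5, 20.2]
orientation: [3.121, 0.348, -0.008]
ft_force: [-0.3, -0.3, 0.0]
width: 66.4
grasp_force: 0.0
```

servo_tool(deltas=[[[0,0,0],[0,0,0]],[[0,0,0],[0,0,0]],[[0,0,0],[0,0,0]],[[0,0,0],[0,0,0]],[[0,0,0],[0,0,0]]], grip=1)

```text
t: 9.35
ee_pos: [561.3, 245.0, 23.7]
orientation: [-3.121, -0.351, -0.002]
ft_force: [-0.5, 0.7, -0.0]
width: 36.0
grasp_force: 0.0
```

servo_tool(deltas=[[[0,0,0],[0,0,0]],[[0,0,0],[0,0,0]],[[0,0,0],[0,0,0]],[[0,0,0],[0,0,0]]])

```text
t: 9.68
ee_pos: [561.0, 244.9, 23.2]
orientation: [-3.122, -0.351, -0.001]
ft_force: [-1.6, -0.9, 5.9]
width: 25.4
grasp_force: 30.0
```

servo_tool(deltas=[[[0,0,-10],[0,0,0]],[[0,0,-30],[0,0,0]],[[0,0,-55],[0,0,0]],[[0,0,-80],[0,0,0]],[[0,0,-80],[0,0,0]]])

```text
t: 10.1
ee_pos: [563.5, 245.9, 107.7]
orientation: [-3.12, -0.351, -0.011]
ft_force: [0.5, 0.4, 0.2]
width: 25.6
grasp_force: 30.0
```

servo_tool(deltas=[[[-4,25,0],[0,0,0]],[[-9,60,0],[0,0,0]],[[-15,95,0],[0,0,0]],[[-20,130,0],[0,0,0]],[[-25,165,0],[0,0,0]]])

```text
t: 10.52
ee_pos: [572.4, 76.9, 102.3]
orientation: [-3.122, -0.352, 0.001]
ft_force: [1.4, 0.0, -0.1]
width: 25.2
grasp_force: 30.0
```

servo_tool(deltas=[[[-4,25,0],[0,0,0]],[[-7,42,0],[0,0,0]],[[-8.4,48.5,0],[0,0,0]],[[-8.4,48.5,0],[0,0,0]],[[-8.4,48.5,0],[0,0,0]]])

```text
t: 10.93
ee_pos: [575.4, 29.5, 102.5]
orientation: [-3.122, -0.35, 0.001]
ft_force: [0.3, 0.4, -0.6]
width: 25.5
grasp_force: 30.0
```

servo_tool(deltas=[[[0,0,15],[0,0,0]],[[0,0,35],[0,0,0]],[[0,0,55],[0,0,0]],[[0,0,70],[0,0,0]],[[0,0,75],[0,0,0]]])

```text
t: 11.35
ee_pos: [573.9, 30.7, 25.4]
orientation: [-3.121, -0.354, 0.006]
ft_force: [0.3, 0.0, -0.5]
width: 25.3
grasp_force: 30.0
```

servo_tool(deltas=[[[0,0,2],[0,0,0]],[[0,0,4],[0,0,0]],[[0,0,4.5],[0,0,0]],[[0,0,4.5],[0,0,0]]])

```text
t: 11.68
ee_pos: [576.2, 29.5, 23.9]
orientation: [3.122, 0.351, 0.002]
ft_force: [-0.8, 0.2, 0.3]
width: 25.4
grasp_force: 30.0
```

servo_tool(deltas=[[[0,0,0],[0,0,0]],[[0,0,0],[0,0,0]],[[0,0,0],[0,0,0]],[[0,0,0],[0,0,0]]], grip=0.1)

```text
t: 12.02
ee_pos: [575.8, 29.1, 23.5]
orientation: [3.122, 0.351, 0.001]
ft_force: [0.4, 0.9, -0.0]
width: 39.6
grasp_force: 0.0
```

servo_tool(deltas=[[[0,0,-10],[0,0,0]],[[0,0,-30],[0,0,0]],[[0,0,-55],[0,0,0]],[[0,0,-90],[0,0,0]],[[0,0,-120],[0,0,0]]])

```text
t: 12.43
ee_pos: [575.4, 29.1, 145.3]
orientation: [3.122, 0.351, -0.0]
ft_force: [0.3, -1.3, 0.4]
width: 39.3
grasp_force: 0.0
```

servo_tool(deltas=[[[0,0,0],[0,0,-0.12]],[[0,0,0],[0,0,-0.24]],[[0,0,0],[0,0,-0.36]],[[0,0,0],[0,0,-0.48]],[[0,0,0],[0,0,-0.6]]], grip=-1)

```text
t: 12.85
ee_pos: [575.6, 29.1, 144.2]
orientation: [2.875, 1.266, 0.001]
ft_force: [-0.4, -0.4, 0.3]
width: 69.3
grasp_force: 0.0
```

servo_tool(deltas=[[[0,0,0],[0,0,-0.12]],[[0,0,0],[0,0,-0.24]],[[0,0,0],[0,0,-0.36]],[[0,0,0],[0,0,-0.48]],[[0,0,0],[0,0,-0.6]]])

```text
t: 13.27
ee_pos: [575.6, 29.1, 144.0]
orientation: [2.372, 2.059, 0.001]
ft_force: [-0.8, 0.3, 0.1]
width: 87.6
grasp_force: 0.0
```

servo_tool(deltas=[[[0,0,0],[0,0,-0.12]],[[0,0,0],[0,0,-0.24]],[[0,0,0],[0,0,-0.36]],[[0,0,0],[0,0,-0.371]],[[0,0,0],[0,0,-0.371]]])

```text
t: 13.68
ee_pos: [575.6, 29.1, 143.7]
orientation: [1.962, 2.453, 0.001]
ft_force: [0.3, -0.2, 0.5]
width: 88.1
grasp_force: 0.0
```

```bash
sed -i 's#pics/ov3#pics/ov4#' ov.py
cat >> ov.py <<'E'
from beads import beads
t_=np.array([[np.cos(t),np.sin(t)],[-np.sin(t),np.cos(t)]])
for b in beads(i): print(b, "clamp:",t_@(np.array(b[2])-[x,y]))
o=ctrl.get_obs(); print(o["ee_pos"],o["orientation"],o["qpos"])
E
python3 ov.py
```

```text
43799 plank z 16.981925651890606
[ 5.40024e+02 -1.18101e+02  2.23000e-01  5.04500e+00  1.40900e+01
  4.24280e+01] 1.9413568822247642
well1 [591.7 -40.8]
well2 [575.8  29.4]
hand [ 532.3 -160.9]
centre [ 538.6 -159.4]
(0.66, 519, array([575.2,  30.1]), 12.4, array([575.3,  29.7,  42.4]), np.float64(44.8)) clamp: [ 67.01996695 136.78170478]
(0.66, 395, array([590.7, -39.5]), 12.0, array([590.5, -38.3,  42.4]), np.float64(236.2)) clamp: [66.77515571 65.47707612]
[575.63107427  29.1124149  143.55962673] [1.96305203e+00 2.45240854e+00 3.76687771e-04] [ 2.98810276e-02  4.55233588e-01  1.79491036e+00  6.35515166e-06
  8.91084387e-01 -1.90878006e-01]
```

View pics/ov4.png

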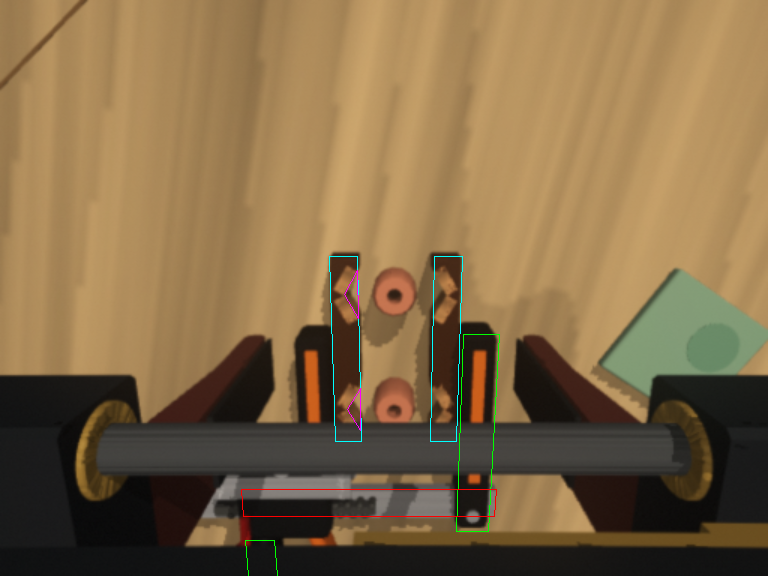

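servo_tool(deltas=[[[-30,-12,0],[0,0,0]],[[-60,-24,0],[0,0,0]],[[-95,-38,0],[0,0,0]],[[-130,-52,0],[0,0,0]],[[-160,-64,0],[0,0,0]]], grip=-0.73)

```text
t: 14.2
ee_pos: [548.2, -143.0, 143.4]
orientation: [1.962, 2.453, -0.0]
ft_force: [0.1, 0.1, -0.2]
width: 76.2
grasp_force: 0.0
```

servo_tool(deltas=[[[-10,-4,0],[0,0,0]],[[-16,-6,0],[0,0,0]],[[-16,-6,20],[0,0,0]],[[-16,-6,40],[0,0,0]],[[-16,-6,60],[0,0,0]]])

```text
t: 14.62
ee_pos: [547.0, -157.2, 82.9]
orientation: [1.96, 2.454, 0.001]
ft_force: [1.3, 0.6, -0.0]
width: 75.8
grasp_force: 0.0
```

Run:
```python
from h import *
i=get_image("wrist"); a=i["frame"]; j=get_image("side"); 
cv2.imwrite("pics/w5.png",np.vstack([a[150:],cv2.resize(j["frame"][170:280,150:330],(512,313))]))
o=ctrl.get_obs(); print(o["ee_pos"],o["width"])
```

```text
[ 544.56982591 -156.24638838   80.60731635] 76.0615697347645
```

View pics/w5.png

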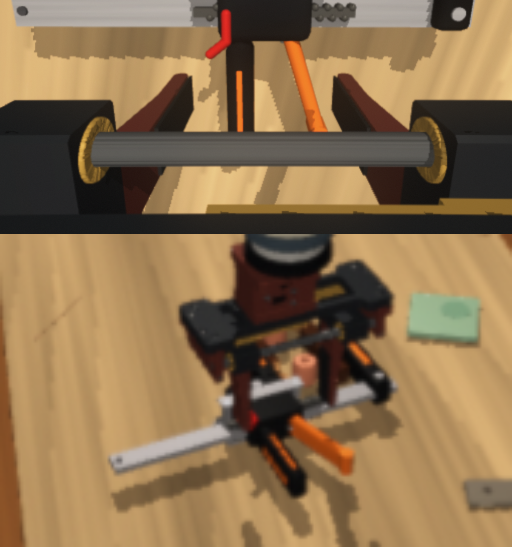

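servo_tool(deltas=[[[-8,2,0],[0,0,0]],[[-8,2,20],[0,0,0]],[[-8,2,40],[0,0,0]],[[-8,2,55],[0,0,0]],[[-8,2,59],[0,0,0]]])

```text
t: 15.13
ee_pos: [550.4, -165.2, 23.6]
orientation: [-1.959, -2.455, 0.0]
ft_force: [-0.6, 0.1, -0.0]
width: 75.9
grasp_force: 0.0
```

servo_tool(deltas=[[[0,-1,0],[0,0,0]],[[0,-3,0],[0,0,0]],[[0,-5,0],[0,0,0]],[[0,-7,0],[0,0,0]],[[0,-9,0],[0,0,0]]])

```text
t: 15.55
ee_pos: [542.9, -167.9, 25.5]
orientation: [1.957, 2.453, 0.002]
ft_force: [3.7, -0.4, 0.4]
width: 76.3
grasp_force: 1.3
```

servo_tool(deltas=[[[0,-2,0],[0,0,0]],[[0,-4,0],[0,0,0]],[[0,-6,0],[0,0,0]],[[0,-8,0],[0,0,0]],[[0,-10,0],[0,0,0]]])

```text
t: 15.97
ee_pos: [532.6, -170.1, 24.6]
orientation: [1.958, 2.454, 0.001]
ft_force: [5.5, -0.8, 0.4]
width: 76.0
grasp_force: 2.4
```

servo_tool(deltas=[[[0,-2,0],[0,0,0]],[[0,-4,0],[0,0,0]],[[0,-6,0],[0,0,0]],[[0,-8,0],[0,0,0]],[[0,-10,0],[0,0,0]]])

```text
t: 16.38
ee_pos: [522.8, -172.4, 24.4]
orientation: [1.958, 2.454, 0.001]
ft_force: [5.7, -2.4, -0.5]
width: 75.9
grasp_force: 2.5
```

servo_tool(deltas=[[[0,-1,0],[0,0,0]],[[0,-2,0],[0,0,0]],[[0,-3,0],[0,0,0]]])

```text
t: 16.63
ee_pos: [519.9, -173.1, 24.4]
orientation: [1.958, 2.454, 0.001]
ft_force: [5.6, -2.1, 0.0]
width: 76.1
grasp_force: 2.5
```

```bash
cat > sl.py <<'E'
from h import *
o=ctrl.get_obs(); f=o["ft_force"]; print(o["ee_pos"],"Fx clamp",f[0]*.975+f[1]*.222,o["width"],o["grasp_force"])
def far(i):
    d=finder.silhouettes("bar",i)[0]; p=pts(i,d["mask"]); q=(p[:,:2]-[539.8,-118.3])@np.array([[.9754,-.2202],[.2202,.9754]])
    m=(p[:,2]>50)&(p[:,2]<57)&(q[:,1]>20)&(q[:,1]<110)&(q[:,0]>60)&(q[:,0]<140); q=q[m]
    return len(q),np.percentile(q[:,0],[3,50,97]).round(1)
for n in("wrist",): print("arm x 110..130-s:",far(get_image(n)))
E
python3 sl.py
```

```text
[ 519.94288199 -173.10270657   24.43787764] Fx clamp 5.039709987663343 76.09035760692065 2.45674766600132Traceback (most recent call last):
  File "sl.py", line 7, in <module>
    for n in("wrist",): print("arm x 110..130-s:",far(get_image(n)))
                                                  ~~~^^^^^^^^^^^^^^
  File "sl.py", line 6, in far
    return len(q),np.percentile(q[:,0],[3,50,97]).round(1)
                  ~~~~~~~~~~~~~^^^^^^^^^^^^^^^^^^
    return _quantile_unchecked(
        a, q, axis, out, overwrite_input, method, keepdims, weights)
    return _ureduce(a,
                    func=_quantile_ureduce_func,
    ...<5 lines>...
                    overwrite_input=overwrite_input,
                    method=method)
    r = func(a, **kwargs)
    result = _quantile(arr,
                       quantiles=q,
    ...<2 lines>...
                       out=out,
                       weights=wgt)
    slices_having_nans = np.isnan(arr[-1, ...])
                                  ~~~^^^^^^^^^
IndexError: index -1 is out of bounds for axis 0 with size 0
```

servo_tool(deltas=[[[0,-1,0],[0,0,0]],[[0,-1.5,0],[0,0,0]],[[0,-1.5,0],[0,0,0]]])

```text
t: 16.98
ee_pos: [519.0, -173.3, 24.4]
orientation: [1.958, 2.453, 0.002]
ft_force: [7.9, -1.6, -2.4]
width: 75.7
grasp_force: 3.6
```

```bash
sed -i 's/^for n in.*//' sl.py
cat >> sl.py <<'E'
def mid(n):
    i=get_image(n); p=pts(i,np.ones(i["depth"].shape,bool)); q=(p[:,:2]-[539.8,-118.3])@np.array([[.9754,-.2202],[.2202,.9754]])
    m=(p[:,2]>48)&(p[:,2]<60)&(q[:,1]>40)&(q[:,1]<112)&(q[:,0]>58)&(q[:,0]<140); a=q[m]
    return n,len(a),np.percentile(a[:,0],[5,50,95]).round(1) if len(a) else 0
print(mid("scene"),mid("side"))
E
python3 sl.py
```

```text
[ 519.01973438 -173.32747331   24.41442672] Fx clamp 7.3664800927282235 75.66684725665124 3.6109840124845505
('scene', 143, array([104.8, 114.9, 122.9])) ('side', 26, array([102.5, 111.5, 121.9]))
```

servo_tool(deltas=[[[0,-1,0],[0,0,0]],[[0,-2,0],[0,0,0]],[[0,-2,0],[0,0,0]]])

```text
t: 17.33
ee_pos: [519.0, -173.4, 24.4]
orientation: [1.956, 2.451, 0.005]
ft_force: [14.8, 2.4, -7.8]
width: 76.0
grasp_force: 7.7
```

```bash
python3 sl.py
```

```text
[ 518.95503699 -173.43117381   24.42773891] Fx clamp 14.996725360477438 75.9822102753825 7.7043262124061584
('scene', 141, array([105.4, 115. , 122.4])) ('side', 23, array([102.7, 112. , 121.3]))
```

servo_tool(deltas=[[[0,7,0],[0,0,0]],[[0,15,0],[0,0,0]],[[0,23,0],[0,0,0]],[[0,31,0],[0,0,0]],[[0,36.5,0],[0,0,0]]])

```text
t: 17.85
ee_pos: [551.4, -164.8, 23.9]
orientation: [-1.958, -2.455, 0.001]
ft_force: [0.4, 0.0, -0.5]
width: 76.1
grasp_force: 0.0
```

servo_tool(deltas=[[[0,0,0],[0,0,0]],[[0,0,0],[0,0,0]]])

```text
t: 18.02
ee_pos: [550.9, -165.0, 23.9]
orientation: [-1.958, -2.456, 0.001]
ft_force: [-0.1, 0.5, 0.7]
width: 75.9
grasp_force: 0.0
```

```bash
python3 sl.py
```

```text
[ 550.86784751 -164.98101734   23.91665578] Fx clamp 0.03382631097427766 75.9458186493424 0.0
('scene', 142, array([104.8, 114.3, 122.6])) ('side', 4, array([111.4, 117.2, 122.7]))
```

servo_tool(deltas=[[[0,-4,0],[0,0,0]],[[0,-8,0],[0,0,0]],[[0,-12,0],[0,0,0]],[[0,-15,0],[0,0,0]],[[0,-18,0],[0,0,0]]])

```text
t: 18.53
ee_pos: [534.7, -169.9, 24.7]
orientation: [1.958, 2.453, 0.002]
ft_force: [7.1, -1.9, -1.9]
width: 76.0
grasp_force: 2.5
```

servo_tool(deltas=[[[0,-4,0],[0,0,0]],[[0,-8,0],[0,0,0]],[[0,-12,0],[0,0,0]],[[0,-16,0],[0,0,0]],[[0,-18,0],[0,0,0]]])

```text
t: 18.95
ee_pos: [519.0, -174.0, 25.0]
orientation: [1.957, 2.449, 0.005]
ft_force: [18.9, 6.6, -11.2]
width: 76.3
grasp_force: 9.7
```

servo_tool(deltas=[[[0,0,0],[0,0,0]],[[0,0,0],[0,0,0]]])

```text
t: 19.12
ee_pos: [519.1, -173.9, 24.9]
orientation: [1.956, 2.45, 0.005]
ft_force: [11.4, 0.7, -5.3]
width: 76.0
grasp_force: 5.7
```

```bash
python3 sl.py
```

```text
[ 519.14582108 -173.93584864   24.89304805] Fx clamp 11.280090308983242 75.97143681737623 5.712253153324127
('scene', 141, array([ 97.4, 107. , 115.2])) ('side', 21, array([ 96. , 102.7, 111.4]))
```

servo_tool(deltas=[[[0,7,0],[0,0,0]],[[0,15,0],[0,0,0]],[[0,23,0],[0,0,0]],[[0,31,0],[0,0,0]],[[0,36,0],[0,0,0]]])

```text
t: 19.63
ee_pos: [551.7, -164.8, 24.1]
orientation: [-1.959, -2.456, 0.0]
ft_force: [0.3, 0.1, -0.6]
width: 76.0
grasp_force: 0.0
```

servo_tool(deltas=[[[0,0,0],[0,0,0]],[[0,0,0],[0,0,0]],[[0,-4,0],[0,0,0]],[[0,-8,0],[0,0,0]],[[0,-12,0],[0,0,0]]])

```text
t: 20.05
ee_pos: [539.7, -168.2, 24.4]
orientation: [1.958, 2.454, 0.001]
ft_force: [4.5, -0.7, -2.8]
width: 75.9
grasp_force: 2.5
```

servo_tool(deltas=[[[0,-3,0],[0,0,0]],[[0,-6,0],[0,0,0]],[[0,-9,0],[0,0,0]],[[0,-12,0],[0,0,0]],[[0,-15,0],[0,0,0]]])

```text
t: 20.47
ee_pos: [526.1, -172.1, 24.8]
orientation: [1.957, 2.452, 0.002]
ft_force: [5.7, -2.1, -1.1]
width: 76.1
grasp_force: 2.5
```

servo_tool(deltas=[[[0,-3,0],[0,0,0]],[[0,-6,0],[0,0,0]],[[0,-8,0],[0,0,0]],[[0,-9,0],[0,0,0]],[[0,-9,0],[0,0,0]]])

```text
t: 20.88
ee_pos: [519.1, -173.9, 24.8]
orientation: [1.957, 2.45, 0.005]
ft_force: [12.4, 1.8, -6.5]
width: 76.2
grasp_force: 6.1
```

```bash
python3 sl.py
```

```text
[ 519.09977874 -173.89560707   24.83593553] Fx clamp 12.538535790953903 76.157767360822 6.134523153305054
('scene', 139, array([ 89. ,  99.2, 107.1])) ('side', 20, array([ 87.4,  95.5, 103.8]))
```

servo_tool(deltas=[[[0,7,0],[0,0,0]],[[0,15,0],[0,0,0]],[[0,23,0],[0,0,0]],[[0,31,0],[0,0,0]],[[0,36,0],[0,0,0]]])

```text
t: 21.4
ee_pos: [551.7, -164.8, 24.1]
orientation: [-1.959, -2.456, 0.0]
ft_force: [-0.2, 0.3, 0.6]
width: 75.6
grasp_force: 0.0
```

servo_tool(deltas=[[[0,0,0],[0,0,0]],[[0,0,0],[0,0,0]],[[0,-4,0],[0,0,0]],[[0,-8,0],[0,0,0]],[[0,-12,0],[0,0,0]]])

```text
t: 21.82
ee_pos: [539.8, -168.3, 24.4]
orientation: [1.958, 2.454, 0.001]
ft_force: [6.1, -1.0, -2.5]
width: 76.0
grasp_force: 2.5
```

servo_tool(deltas=[[[0,-3,0],[0,0,0]],[[0,-6,0],[0,0,0]],[[0,-9,0],[0,0,0]],[[0,-12,0],[0,0,0]],[[0,-15,0],[0,0,0]]])

```text
t: 22.23
ee_pos: [526.1, -172.1, 24.8]
orientation: [1.958, 2.452, 0.002]
ft_force: [5.5, -1.9, -0.9]
width: 76.3
grasp_force: 2.5
```

servo_tool(deltas=[[[0,-3,0],[0,0,0]],[[0,-6,0],[0,0,0]],[[0,-8,0],[0,0,0]],[[0,-9,0],[0,0,0]],[[0,-9,0],[0,0,0]]])

```text
t: 22.65
ee_pos: [519.1, -173.9, 24.9]
orientation: [1.956, 2.45, 0.005]
ft_force: [11.9, 1.6, -6.3]
width: 76.3
grasp_force: 6.1
```

```bash
cat >> sl.py <<'E'
i=get_image("scene"); c=cv2.resize(i["frame"][130:230,190:280],None,fx=5,fy=5); cv2.imwrite("pics/s%d.png"%int(o["t"]*10),c)
E
python3 sl.py; ls pics
```

```text
[ 519.1386606  -173.88317959   24.86492165] Fx clamp 11.992222033275787 76.28010419853753 6.126887798309326
('scene', 139, array([82.1, 91.6, 99.2])) ('side', 18, array([80.9, 89.9, 95.5]))
ov.png
ov2.png
ov3.png
ov4.png
s226.png
sc.png
scene0.png
side0.png
w0.png
w5.png
```

servo_tool(deltas=[[[0,7,0],[0,0,0]],[[0,15,0],[0,0,0]],[[0,23,0],[0,0,0]],[[0,31,0],[0,0,0]],[[0,36,0],[0,0,0]]])

```text
t: 23.22
ee_pos: [551.7, -164.9, 24.1]
orientation: [-1.959, -2.456, 0.0]
ft_force: [0.4, 0.4, -0.3]
width: 76.0
grasp_force: 0.0
```

servo_tool(deltas=[[[0,0,0],[0,0,0]],[[0,0,0],[0,0,0]],[[0,-4,0],[0,0,0]],[[0,-8,0],[0,0,0]],[[0,-12,0],[0,0,0]]])

```text
t: 23.63
ee_pos: [539.7, -168.2, 24.4]
orientation: [1.958, 2.454, 0.001]
ft_force: [5.8, -0.5, -1.7]
width: 76.0
grasp_force: 2.6
```

servo_tool(deltas=[[[0,-1,0],[0,0,0]],[[0,-2,0],[0,0,0]],[[0,-3,0],[0,0,0]],[[0,-4,0],[0,0,0]],[[0,-5,0],[0,0,0]]])

```text
t: 24.05
ee_pos: [536.2, -169.6, 24.6]
orientation: [1.958, 2.453, 0.002]
ft_force: [8.0, -1.5, -4.9]
width: 76.2
grasp_force: 3.8
```

View pics/s226.png

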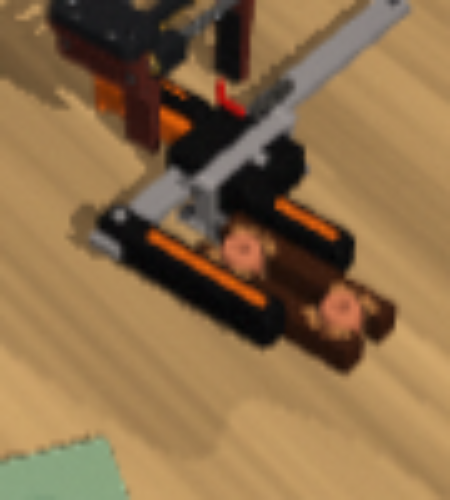

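servo_tool(deltas=[[[0,-0.5,0],[0,0,0]],[[0,-1,0],[0,0,0]],[[0,-1.5,0],[0,0,0]],[[0,-1.5,0],[0,0,0]],[[0,-1.5,0],[0,0,0]]])

```text
t: 24.47
ee_pos: [535.3, -169.9, 24.7]
orientation: [1.957, 2.452, 0.003]
ft_force: [9.8, -0.2, -4.4]
width: 76.0
grasp_force: 4.3
```

```bash
python3 sl.py
```

```text
[ 535.29122128 -169.92761876   24.65824964] Fx clamp 9.523126341330629 75.95039911078104 4.283598731271923
('scene', 140, array([80.8, 91.3, 99.2])) ('side', 2, array([89.2, 92.8, 96.3]))
```

servo_tool(deltas=[[[0,-0.5,0],[0,0,0]],[[0,-1,0],[0,0,0]],[[0,-1,0],[0,0,0]],[[0,-1,0],[0,0,0]]])

```text
t: 24.95
ee_pos: [534.7, -170.2, 24.7]
orientation: [1.957, 2.451, 0.004]
ft_force: [11.3, 0.0, -6.2]
width: 75.9
grasp_force: 4.8
```

servo_tool(deltas=[[[0,-0.5,0],[0,0,0]],[[0,-1,0],[0,0,0]],[[0,-1,0],[0,0,0]],[[0,-1,0],[0,0,0]]])

```text
t: 25.28
ee_pos: [534.0, -170.4, 24.7]
orientation: [1.956, 2.451, 0.004]
ft_force: [11.0, 0.1, -7.3]
width: 76.0
grasp_force: 5.3
```

servo_tool(deltas=[[[0,-0.5,0],[0,0,0]],[[0,-1,0],[0,0,0]],[[0,-1.5,0],[0,0,0]],[[0,-2,0],[0,0,0]],[[0,-2,0],[0,0,0]]])

```text
t: 25.7
ee_pos: [532.7, -171.0, 24.7]
orientation: [1.956, 2.45, 0.005]
ft_force: [13.2, 0.7, -8.8]
width: 76.3
grasp_force: 6.5
```

servo_tool(deltas=[[[0,-0.5,0],[0,0,0]],[[0,-1,0],[0,0,0]],[[0,-1.5,0],[0,0,0]],[[0,-2,0],[0,0,0]],[[0,-2,0],[0,0,0]]])

```text
t: 26.12
ee_pos: [531.4, -171.5, 24.7]
orientation: [1.955, 2.449, 0.006]
ft_force: [16.8, 1.3, -11.2]
width: 76.5
grasp_force: 7.6
```

```bash
python3 sl.py
```

```text
[ 531.38235877 -171.51470152   24.71939219] Fx clamp 16.627535587169994 76.47794530465734 7.567262342199683
('scene', 139, array([81.7, 91.1, 98.9])) ('side', 5, array([85.6, 89.6, 96.2]))
```

servo_tool(deltas=[[[0,0,0],[0,0,0]],[[0,0,0],[0,0,0]],[[0,0,0],[0,0,0]],[[0,0,0],[0,0,0]],[[0,0,0],[0,0,0]]])

```text
t: 26.68
ee_pos: [531.4, -171.5, 24.7]
orientation: [1.955, 2.449, 0.006]
ft_force: [15.5, 1.0, -11.0]
width: 76.2
grasp_force: 7.5
```

```bash
python3 sl.py; ls pics/s2*
```

```text
[ 531.39570263 -171.47890708   24.70811348] Fx clamp 15.318668213354595 76.15108476260787 7.515677567571402
('scene', 135, array([81.7, 91. , 98.9])) ('side', 5, array([84.9, 91.1, 94.5]))
pics/s226.png
pics/s244.png
pics/s261.png
pics/s266.png
```

View pics/s266.png

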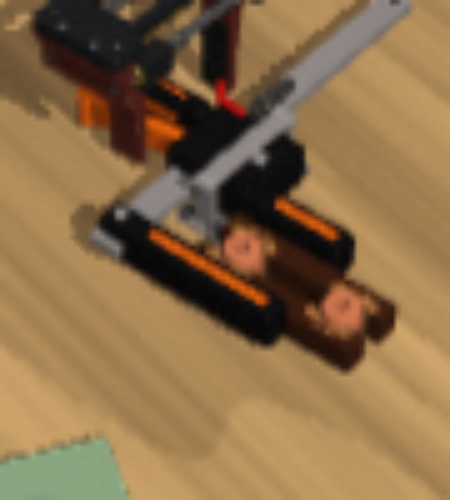

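Both beads stand upright in the facing notches, near (243,248) and (343,305). A steady 15 N squeeze stops the trigger about 12 mm short of its end, so they are firmly held and I can hand in.

```bash
python3 -c "
from workcell import close_job
print(close_job())"
```

```text
the job is handed in; nothing more can be done
None
```

I handed the job in with both beads standing upright in their wells and held between the jaws by a steady trigger squeeze of about 15 N; `close_job` returned no verdict, and the beads' own forces were not measured directly.

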